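Slide the find box down the roller lane

ROBOT

A 7-joint arm with a two-finger parallel gripper is mounted at the origin on a cart in front of the work surface, level with it; the furniture and walls round the work are solid. World frame = base frame: x ahead of the robot, y to its left, z up, the work surface at z = 0. Lengths are in m, angles in rad, forces in N, time in s.
With the tool pointing down it reaches from about 0.425 to 0.875 m from the base axis. Payload 4.7 kg.
Tool frame: the origin (TCP) lies at the very end of the fingers, on their centre line; the grasp point (between the pads) lies 19 mm behind it; z points along the fingers, y is the line along which they close (so a half turn about z gives the same grasp; the last joint's range is limited). The gripper opens to 87 mm and grips with 3 to 60 N. Pads are 19 mm wide; open, the fingers measure 117 mm over their backs; the gripper's body (75 mm by 190 mm) begins 51 mm behind the grasp point.
Start: joints at [1.246, 0.321, -0.07, 1.45, 0.023, 1.371, -0.057], TCP at [0.216, -0.613, 0.223] pointing down, gripper open.
Joint ranges: [-2.86, 2.86], [-0.3, 2.09], [-1.38, 1.24], [0.06, 2.45], [-1.56, 4.7], [0.09, 2.05], [-2.69, 2.69]. Speed limits (rad/s): [2.57, 2.57, 3.14, 3.14, 3.14, 3.14, 3.14].

INTERFACE

Orientations are given as a rotation vector (axis times angle).
In Python, from bench import ctrl gives the robot as it stands.
- The arm moves only by the shell command python3 -m jog 'ROWS' [FORCE]. ROWS is JSON, a list that holds one entry, the list of rows, each a list of 7 numbers: the shift along the tool's x, y, z in mm, then the turn, a rotation vector about the tool's x, y, z in degrees, then the finger opening in mm, from 0 to 87. A call has 1 to 10 rows; each row is the pose to reach, as a shift and turn from the pose commanded when the call began, along the tool's axes at that moment; what a row does not reach only later rows make up. A row lasts 1/10 s, in which the tool goes at most 50 mm and 8.59 degrees, less where a joint would pass 70% of its speed; a pose out of reach is approached as far as the arm can. A call with a gripper value outside its range is refused whole. The fingers move at their own pace and stop on an object; FORCE is the grip in N (left out, the last holds). Time passes only in rows, so rows that repeat a pose let the fingers close. It gives the time, the measured TCP pose, the force, the opening and the grip force at its end, in the units of the state.
- ctrl.get_state(): the state, without advancing time (a new reading comes with each control period).
- ctrl.get_image(name): name is "scene" or "top" or "wrist"; returns a dict with "image" (420x560x3 uint8, red, green, blue), "depth" (420x560 float32, m along the optical axis (not along the pixel's ray), 0 where there is no reading), "fov_y" (degrees; the focal length in pixels is half the picture's height over the tangent of half this angle, whatever the lens; pixels are square), "cx", "cy" (the principal point, pixels), "rvec" (rotation vector, rad) and "tvec" (3), from world to camera coordinates, as OpenCV has them. Camera axes: x right, y down, z forward; pixel columns grow to the right and rows downward; lengths in m; the calibration is good to about 2 mm. A picture is of the moment at which its call begins.
- ctrl.close_job(): hands the job in; it is judged then, once.
The state is a dict: "time": time; "joint_positions": joint angles; "qd": joint speeds; "joint_torque": joint torques, N m; "position": TCP position; "tool_rot": TCP orientation; "ft_force": force on the tool from outside, world axes, zero at the start; "torque": the same for the moment, N m; "grip_width": opening from 0.0 (shut) to 1.0 (fully open); "grip_force": force on a finger pad.
Only numpy, scipy, OpenCV 4.12 (cv2) and the standard library are available. Lean on these libraries where they do the work, as an engineer would, in place of code of your own. Each camera call takes 0.05 s, during which the arm holds its last target. There are 200 camera calls.

TASK

Push the closed sample box off the apron and straight down the roller lane until it stands against the buffers at the far end and the sprung catch at the mouth has popped up behind it. The finds inside are wet and fragile: square the box up first so that nothing ever touches either guide rail, only push it steadily with the outside of the fingers (never grip, lift, tip or shove it hard), leave the things around the lane where they stand, and finish clear of everything.

Things in the scene. Friction and masses are not known exactly. Their poses are not given: they have to be found in the camera images.
- lane: Aluminium roller lane, fixed to the bench on four feet. Origin: on the bench, on the lane's centre line at its mouth; x points down the lane (pushing direction), y to its left, z up. Its deck is 45 mm above the bench: from x = -166 to 0 mm a flat apron 151 mm wide without rails, from 0 to 154 mm free-turning rollers (0.5 mm lower) between the guide rails
- rail_left: Left guide rail (lane +y), straight, 6 mm thick, fixed to the lane; its origin and axes are those of the lane. Inner face at lane y = +43 mm, from lane x = -3 to 155 mm; its top is 16 mm above the deck, 61 mm above the bench. Nothing may touch it
- rail_right: Right guide rail, the same at lane y = -43 mm. The clear width between the rails is 86 mm. Nothing may touch it
- catch (a joint): Sprung catch on the centre line at the lane's mouth, 14 mm wide: 0 rad = up, a ramp rising from lane x = -15 mm to an upright face at x = 0, 6 mm above the deck. A box sliding over it presses it down to about 0.2 rad (weak spring, about 1 N); it pops back to 0 once the box's rear bottom edge is past x = 0 and then stops it rolling back
- catch_nose (a point): Top of the catch's nose, at the upper edge of its upright face
- sample_box: Dark blue closed box, lid fixed, 0.3 to 0.65 kg, askew on the apron. Origin: centre of its underside; y = long axis, pointing down the lane; x away from the clip, to the lane's right; z up. Body 68 (x) by 150 (y) mm, 42 high; lid from 43 to 55 mm high, 1 mm proud (x -35 to 34, y -76 to 76): a finger beside it touches the lid first. Home against the buffers its origin is at lane x = 78.5 mm
- loupe: Black stand loupe, 39 mm wide, 34 mm high, on the bench beside the lane; leave alone. Origin: centre of its underside
- thread_spool: Spool of thread, 32 mm wide, 38 mm high, on the bench beside the apron; leave alone. Origin: centre of its underside
- weight: Small press weight, 26 x 36 x 18 mm, on the bench beside the apron; leave alone. Origin: centre of its underside
- tape_roll: Roll of masking tape lying flat, 98 mm wide, 25 mm high, on the bench beside the lane; leave alone. Origin: centre of its underside
- dropper_bottle: Brown dropper bottle, 33 mm wide, 102 mm high, on the bench to the right; leave alone. Origin: centre of its underside
- lane_end (a point): Centre of the lane's end, at deck height, in the plane of the two fixed rubber buffers that stop the box (lane x = 153.5 mm). The buffers reach 22 mm above the deck, the 104 mm wide upright plate behind them 31 mm above the deck
There are look-alikes about, which are no part of the job. What is shaped like the sample_box but yellow is not meant.

How it is judged:
On the way:
1. the box slides over the catch and presses it down, between the rails (value of joint catch above 0.12 rad and x of sample_box in the frame of lane between -0.02 and 0.07 m), for 0.1 s.
At the end, for the whole second after the job is handed in: the box stands at rest on the rollers between the rails, against the buffers or within 5 mm of them, and the catch is up behind it (joint under 0.05 rad) (x of sample_box in the frame of lane between 0.0735 and 0.082 m and y of sample_box in the frame of lane between -0.012 and 0.012 m and z of sample_box in the frame of lane below 0.049 m and angle between the y axis of sample_box and the x axis of lane, either way round below 0.12 rad and angle between sample_box's own z axis and vertical below 0.05 rad and value of joint catch below 0.05 rad and linear speed of sample_box below 0.01 m/s); the robot touches nothing.
It fails at once if something touched a guide rail (contact force between any of rail_left, rail_right and anything else above 0.3 N).
It fails at once if the box was lifted (more than 12 mm off the deck) (z of sample_box in the frame of lane above 0.057 m).
It fails at once if the box was tipped (more than 7 degrees) or fell off (angle between sample_box's own z axis and vertical above 0.12 rad).
It fails at once if the box was gripped or shoved hard (more than 30 N from the fingers) (contact force between sample_box and the fingers above 30 N).
It fails at once if a thing standing around the lane was moved by more than 15 mm (distance of any of loupe, thread_spool, weight, tape_roll, dropper_bottle from where it was at the start of the episode above 0.015 m).
It also fails if it takes over 58 s, if anything falls off the work surface, if the arm or the gripper's body presses on something with over 40 N, if the wrist force passes 120 N, or if a joint passes its speed limit or range.

## Working session

There is one attempt and no reset: what is moved stays moved. The work goes in short steps, Python scripts to look and compute and a shell command to move; the robot and the scene stay as the last step left them, time stands still between calls to the robot, and variables do not carry over. Pictures are saved under pics/ and viewed, at most 10 in all, crops included, and the job is handed in when it is done.

```bash
mkdir -p pics; cat > h.py <<'E'
import numpy as np, cv2
from bench import ctrl
from scipy.spatial.transform import Rotation as R
def get(n):
    d=ctrl.get_image(n); d['R']=R.from_rotvec(np.ravel(d['rvec'])).as_matrix(); d['t']=np.ravel(d['tvec'])
    d['f']=210/np.tan(np.radians(d['fov_y'])/2); return d
def rays(d,uv):
    uv=np.atleast_2d(uv).astype(float); c=np.c_[(uv[:,0]-d['cx'])/d['f'],(uv[:,1]-d['cy'])/d['f'],np.ones(len(uv))]
    return c@d['R'], -d['R'].T@d['t']
def onplane(d,uv,z):
    r,o=rays(d,uv); return o+r*((z-o[2])/r[:,2])[:,None]
def cloud(d):
    v,u=np.mgrid[0:420,0:560]; r,o=rays(d,np.c_[u.ravel(),v.ravel()])
    return (o+r*d['depth'].ravel()[:,None]).reshape(420,560,3)
def save(d,n): cv2.imwrite('pics/'+n,cv2.cvtColor(d['image'],cv2.COLOR_RGB2BGR))
E
python3 - <<'E'
from h import *
for n in('scene','top'):
    d=get(n); save(d,n+'0.png'); print(n,d['fov_y'],d['cx'],d['cy'],-d['R'].T@d['t'],d['R'][2])
s=ctrl.get_state(); print(s)
E
```

```text
scene 52.81099056666181 279.128063992144 211.0181323309767 [ 0.40824353 -1.2478426   0.57241533] [ 0.09679712  0.89390451 -0.43768144]
top 42.86461084186015 263.0723645781602 217.95387993591626 [ 0.39868571 -0.20792242  1.52091358] [ 0.07690927  0.00624643 -0.99701853]
{'time': 0.1, 'joint_positions': array([ 1.24613077,  0.32173399, -0.07010155,  1.4515267 ,  0.02259949,
        1.37079058, -0.0568973 ]), 'qd': array([-0.00045224, -0.0017634 ,  0.00097027, -0.00167783, -0.00041715,
       -0.00067446, -0.00016342]), 'joint_torque': array([-9.38306366e-04, -4.92573881e+01, -4.06355727e-01, -3.13402390e+01,
       -6.41376944e-02,  3.94819316e-02,  5.38164227e-05]), 'position': array([ 0.21581514, -0.612617  ,  0.22159388]), 'tool_rot': array([-3.09501356e+00, -5.29386803e-01,  5.74655390e-04]), 'ft_force': array([-0.27743587, -0.1963405 , -0.10359875]), 'torque': array([ 0.00534381,  0.0456306 , -0.04684788]), 'grip_force': 0.0, 'grip_width': 0.9984025372777252}
```

View pics/top0.png

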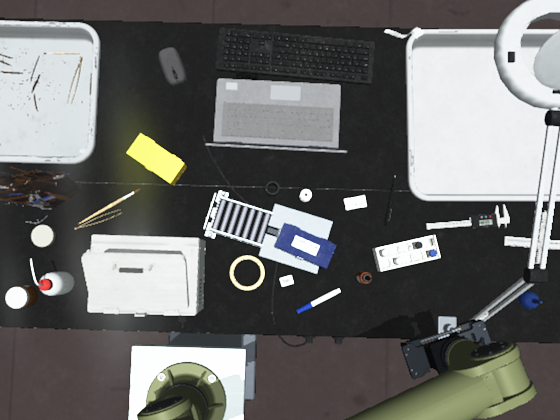

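View pics/scene0.png

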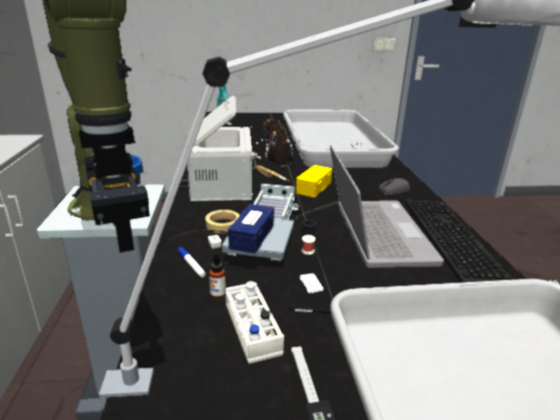

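The top view shows the lane running left (world +y), with its end at about (212,215), its mouth at about (270,232) and the blue box on the apron at about (305,243). The tape roll is at (247,272), the weight at (287,281), the spool at (306,195) and the loupe at (273,187). The bottle is at (365,278). The yellow decoy at (157,158) isn't part of the job.

```bash
python3 - <<'E'
from h import *
d=get('top'); P=cloud(d); im=d['image'].astype(int)
z=P[...,2]
v,u=np.mgrid[0:420,0:560]
roi=(u>195)&(u<350)&(v>180)&(v<285)
def rect(m,h,name):
    m=m.astype(np.uint8); n,l,s,c=cv2.connectedComponentsWithStats(m); k=1+np.argmax(s[1:,4]); 
    vv,uu=np.where(l==k); X=onplane(d,np.c_[uu,vv],h)[:,:2]; r=cv2.minAreaRect((X*1000).astype(np.float32))
    print(name,len(uu),'medz',np.median(z[l==k]),np.round(r[0]),np.round(r[1]),r[2],'corners',np.round(cv2.boxPoints(r)).tolist())
rect(roi&(z>.09)&(z<.112),.1,'lid(z)')
rect(roi&(im[...,2]>im[...,0]+35)&(im.sum(2)<330),.1,'blue')
rect(roi&(z>.035)&(z<.055)&(u>255),.045,'apron')
rect(roi&(z>.03)&(z<.085)&(u<275),.06,'lane')
for n,(a,b,r) in dict(loupe=(273,187,12),spool=(306,195,12),weight=(287,281,10),tape=(247,272,25),bottle=(365,278,12)).items():
    m=(abs(u-a)<r)&(abs(v-b)<r)&(z>.012)&(z<.12); print(n,m.sum(),P[m].min(0).round(3),P[m].max(0).round(3)) if m.any() else print(n,'none')
c=d['image'][170:300,190:380]; cv2.imwrite('pics/crop.png',cv2.resize(c[...,::-1],None,fx=4,fy=4,interpolation=cv2.INTER_CUBIC))
E
```

```text
lid(z) 1492 medz 0.10007773003448228 [ 440. -313.] [151.  74.] 68.02996826171875 corners [[378.0, -370.0], [446.0, -397.0], [502.0, -257.0], [434.0, -230.0]]
blue 1098 medz 0.09984933674882368 [ 440. -313.] [151.  72.] 68.00791931152344 corners [[378.0, -370.0], [445.0, -397.0], [501.0, -257.0], [435.0, -230.0]]
apron 2132 medz 0.04507198649010702 [ 463. -282.] [184. 151.] 74.0918960571289 corners [[365.0, -350.0], [510.0, -391.0], [561.0, -214.0], [416.0, -173.0]]
lane 2029 medz 0.04476362761406838 [ 491. -145.] [208. 142.] 77.89836120605469 corners [[400.0, -231.0], [538.0, -261.0], [582.0, -58.0], [443.0, -28.0]]
loupe 89 [ 0.581 -0.241  0.013] [ 0.619 -0.204  0.041]
spool 99 [ 0.569 -0.331  0.022] [ 0.598 -0.302  0.045]
weight 117 [ 0.328 -0.287  0.012] [ 0.357 -0.25   0.027]
tape 482 [ 0.315 -0.223  0.013] [ 0.43  -0.11   0.054]
bottle 154 [ 0.342 -0.497  0.013] [ 0.375 -0.465  0.105]
```

View pics/crop.png

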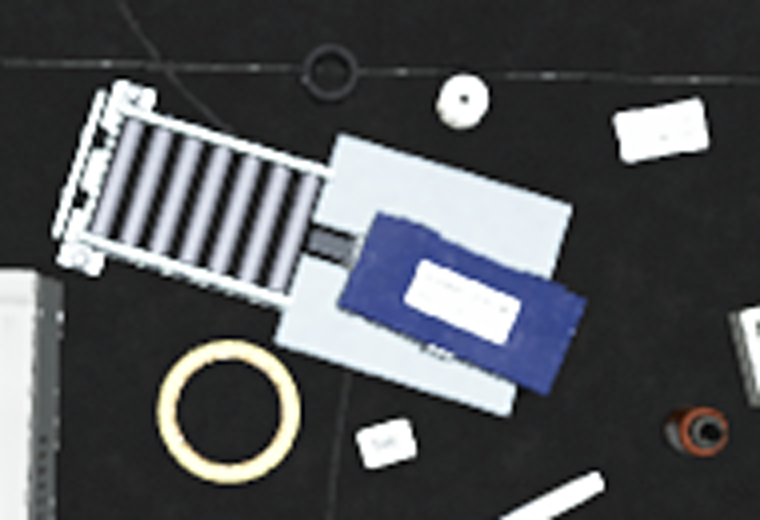

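The crop shows apron corners at full-frame pixels of about (274.5,203.5), (333,221.5), (318,274) and (258.5,256.2). The box is skewed a few degrees clockwise of the lane. I'll fit the lane frame next.

```bash
python3 - <<'E'
from h import *
d=get('top')
A=onplane(d,[(274.5,203.5),(333,221.5),(318,274),(258.5,256.2)],.045)[:,:2]*1000
print('apron corners',A.round(),'edges',[round(np.linalg.norm(A[i]-A[(i+1)%4]),1) for i in range(4)])
im=d['image'].astype(int); P=cloud(d); v,u=np.mgrid[0:420,0:560]
m=(u>250)&(u<340)&(v>195)&(v<280)&(abs(P[...,2]-.045)<.006)&(im.min(2)>150)
X=onplane(d,np.c_[u[m],v[m]],.045)[:,:2]*1000
a=np.radians(74.)
for it in range(4):   # fit the two long edges from extreme points in bins
    e=np.array([np.cos(a),np.sin(a)]); n=np.array([-e[1],e[0]]); s=X@e; t=X@n
    L=[];Rr=[]
    for b in np.arange(s.min()+12,s.max()-12,6):
        k=abs(s-b)<3
        if k.sum()<4: continue
        if t[k].max()>np.median(sorted(t)[-200:])-8: L.append((b,t[k].max()))
        if t[k].min()<np.median(sorted(t)[:200])+8: Rr.append((b,t[k].min()))
    L=np.array(L);Rr=np.array(Rr); pl=np.polyfit(*L.T,1); pr=np.polyfit(*Rr.T,1)
    a+=np.arctan((pl[0]+pr[0])/2)
print('ang',np.degrees(a),'slopes deg',np.degrees([pl[0],pr[0]]),'n',len(L),len(Rr),'width',pl[1]-pr[1],'s range',s.min(),s.max())
c=(np.median(L[:,1])+np.median(Rr[:,1]))/2
sm=np.percentile(s,99.7); s0=np.percentile(s,.3); print('centre t',c,'apron length',sm-s0)
O=(sm)*e+c*n; 
box=np.array([440,-313.]);print('mouth?',O,'apron rear->mouth',(s0+166)*e+c*n)
print('box in lane',(box-O)@e,(box-O)@n,'heading rel',68.1-np.degrees(a))
# rails: bright, z~.061
m=(u>200)&(u<275)&(v>185)&(v<260)&(P[...,2]>.055)&(P[...,2]<.07)
Y=onplane(d,np.c_[u[m],v[m]],.061)[:,:2]*1000-O; s=Y@e;t=Y@n
for lo in range(0,160,20):
    k=(s>lo)&(s<lo+20); print(lo,k.sum(),t[k&(t>0)].mean().round(1) if (k&(t>0)).any() else '',t[k&(t<0)].mean().round(1) if (k&(t<0)).any() else '')
print('max s',s.max())
E
```

```text
apron corners [[ 554. -229.]
 [ 508. -392.]
 [ 362. -354.]
 [ 407. -189.]] edges [np.float64(169.2), np.float64(150.5), np.float64(170.4), np.float64(152.3)]
ang 74.33998171107736 slopes deg [-0.2022878   0.20231269] n 27 27 width 155.2963707655324 s range -239.06530095516823 -15.285926253993848
centre t -521.4510349581863 apron length 220.20515873029365
mouth? [ 497.21732364 -158.15384108] apron rear->mouth [ 482.58578959 -210.34691959]
box in lane -164.54291726590202 13.29599314171799 heading rel -6.2399817110773625
0 30 45.2 -46.7
20 31 45.1 -46.7
40 29 44.7 -46.8
60 30 45.1 -47.4
80 49 62.6 -41.2
100 58 26.8 -24.8
120 0  
140 0  
max s 114.77974791689542
```

```bash
cat >> h.py <<'E'
O=np.array([482.8,-210.2]); A=np.radians(74.3); e=np.array([np.cos(A),np.sin(A)]); n=np.array([-e[1],e[0]])
def lane(p): p=np.asarray(p)[...,:2]*1000-O; return np.stack([p@e,p@n],-1)
def plan(lx,ly,z,yaw=0):
    "tool-frame shift (mm) and turn (deg) to lane pose; tool y = lane -y, x = lane x"
    s=ctrl.get_state(); Rt=R.from_rotvec(s['tool_rot']); p=np.r_[O+lx*e+ly*n,z]
    x=np.r_[e,0];G=R.from_euler('z',np.radians(yaw))*R.from_matrix(np.c_[x,np.r_[-n,0],[0,0,-1]])
    print('now lane',lane(s['position']).round(1),'z',(s['position'][2]*1000).round(1),'t',s['time'],'F',s['ft_force'].round(1))
    print('shift',Rt.inv().apply(p-s['position']*1000).round(1),'turn',np.degrees((Rt.inv()*G).as_rotvec()).round(2))
E
python3 -c "
from h import *
plan(-127,78,200)"
```

```text
now lane [-459.8  148.1] z 221.8 t 0.2 F [-0.2  0.  -0. ]
shift [ 248.7 -231.9   22.1] turn [-7.000e-02 -3.000e-02 -5.489e+01]
```

```bash
python3 -m jog '[[[25,-23,0,0,0,-5.5,0],[50,-46,2,0,0,-11,0],[75,-70,4,0,0,-16.5,0],[100,-93,6,0,0,-22,0],[125,-116,9,0,0,-27.5,0],[150,-139,12,0,0,-33,0],[175,-163,15,0,0,-38.5,0],[200,-186,18,0,0,-44,0],[225,-209,20,0,0,-49.5,0],[249,-232,22,0,0,-54.9,0]]]' 5
python3 -m jog '[[[0,0,0,0,0,0,0],[0,0,0,0,0,0,0]]]'
python3 - <<'E'
from h import *
plan(-127,78,69)
d=get('wrist');save(d,'w1.png')
E
```

```text
time: 1.2
position: [0.3742, -0.3101, 0.2004]
tool_rot: [2.5, 1.902, -0.0]
ft_force: [0.9, 0.4, 1.2]
grip_width: 0.176
grip_force: 0.0
time: 1.4
position: [0.3738, -0.3112, 0.2006]
tool_rot: [2.502, 1.899, -0.001]
ft_force: [0.1, -0.7, -0.7]
grip_width: 0.029
grip_force: 0.0
now lane [-126.7   77.6] z 200.6 t 1.4 F [ 0.1 -0.7 -0.7]
shift [ -0.2  -0.4 131.6] turn [-0.01  0.05  0.08]
```

View pics/w1.png

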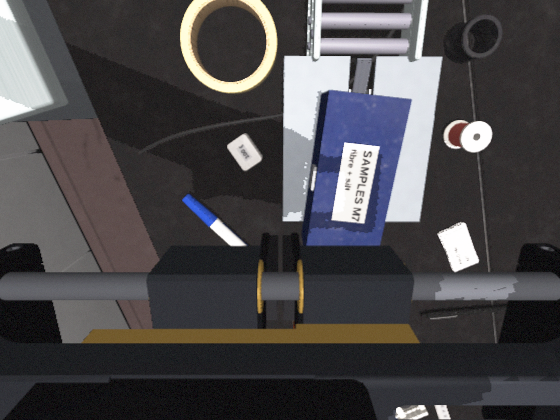

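The wrist view faces down the lane. The apron's front edge is at about y=57 px (x 284 to 441) and the box lid's front edge runs from about (328,91) to (410,100). The clip is at about (312,177). I'll refine the poses from this close view.

```bash
cat >> h.py <<'E'
def lanewrist(d,v0=80,v1=200):
    im=d['image'].astype(int); P=cloud(d); m=(im.min(2)>110)&(abs(P[...,2]-.045)<.008)
    out=[]
    for s in (0,1):
        q=[]
        for r in range(v0,v1,4):
            c=np.where(m[r])[0]
            if len(c)>8: q.append(((c[0]-.5) if s==0 else (c[-1]+.5),r))
        L=lane(onplane(d,q,.045)); p=np.polyfit(L[:,0],L[:,1],1); k=abs(np.polyval(p,L[:,0])-L[:,1])<2; p=np.polyfit(*L[k].T,1)
        out.append((p.round(4),k.sum(),len(L)))
    print('apron edges (slope, y at mouth)',out)
    c=[np.where(m[:220,x])[0] for x in (*range(292,316,4),*range(400,432,4))]
def boxlid(d,vmax=420):
    im=d['image'].astype(int); P=cloud(d); m=((abs(P[...,2]-.1)<.006)).astype(np.uint8); m[vmax:]=0
    k,l,s,c=cv2.connectedComponentsWithStats(m); i=1+np.argmax(s[1:,4]); v,u=np.where(l==i)
    X=lane(onplane(d,np.c_[u,v],.1)); r=cv2.minAreaRect(X.astype(np.float32)); print('lid',np.round(r[0],1),np.round(r[1],1),round(r[2],2),cv2.boxPoints(r).round(1).tolist(),'medz',np.median(P[l==i][:,2]).round(4))
E
python3 - <<'E'
from h import *
d=get('wrist'); lanewrist(d); boxlid(d,238); d=get('top'); boxlid(d)
d=get('wrist'); P=cloud(d); im=d['image'].astype(int)
m=(abs(P[...,2]-.061)<.005)&(im.min(2)>100); m[60:]=False
v,u=np.where(m); L=lane(onplane(d,np.c_[u,v],.061)); k=abs(abs(L[:,1])-46)<8
for sg in (1,-1):
    t=L[k&(L[:,1]*sg>0)]; print('rail',len(t),np.percentile(t[:,1],[2,50,98]).round(1),t[:,0].min().round(1))
E
```

```text
Traceback (most recent call last):
  File "h.py", line 32, in lanewrist
    L=lane(onplane(d,q,.045)); p=np.polyfit(L[:,0],L[:,1],1); k=abs(np.polyval(p,L[:,0])-L[:,1])<2; p=np.polyfit(*L[k].T,1)
                                                                                                      ~~~~~~~~~~^^^^^^^^^^^
TypeError: expected non-empty vector for x
```

```bash
sed -i 's/    out=\[\]/    m[:,:272]=0; m[:,448:]=0; out=[]/' h.py
python3 - <<'E'
from h import *
d=get('wrist'); lanewrist(d); boxlid(d,238); t=get('top'); boxlid(t)
P=cloud(d); im=d['image'].astype(int)
m=(abs(P[...,2]-.061)<.005)&(im.min(2)>100); m[60:]=False
v,u=np.where(m); L=lane(onplane(d,np.c_[u,v],.061)); k=abs(abs(L[:,1])-46)<8
for sg in (1,-1):
    t=L[k&(L[:,1]*sg>0)]; print('rail',len(t),np.percentile(t[:,1],[2,50,98]).round(1),t[:,0].min().round(1))
E
```

```text
apron edges (slope, y at mouth) [(array([5.00000e-03, 7.44352e+01]), np.int64(30), 30), (array([ 1.2000e-03, -7.5732e+01]), np.int64(30), 30)]
lid [-100.6   13.3] [ 71.6 131.3] 83.79 [[-169.8000030517578, -15.199999809265137], [-39.29999923706055, -29.399999618530273], [-31.5, 41.79999923706055], [-162.0, 56.0]] medz 0.0987
lid [-72.3   8.6] [68.8 73. ] 84.06 [[-112.0999984741211, -21.799999237060547], [-39.5, -29.399999618530273], [-32.400001525878906, 39.099998474121094], [-105.0, 46.599998474121094]] medz 0.1004
rail 390 [42.1 45.  47.8] -4.2
rail 414 [-48.8 -45.7 -42.5] -4.4
```

```bash
python3 -m jog '[[[0,0,30,0,0,0,0],[0,0,60,0,0,0,0],[0,0,90,0,0,0,0],[0,0,115,0,0,0,0],[0,0,127,0,0,0,0],[0,0,131,0,0,0,0],[0,3,131,0,0,0,0],[0,6,131,0,0,0,0],[0,8,131,0,0,0,0],[0,9,131,0,0,0,0]]]'
python3 -m jog '[[[0,2,0,0,0,0,0],[0,3,0,0,0,0,0],[0,4,0,0,0,0,0],[0,5,0,0,0,0,0],[0,6,0,0,0,0,0],[0,7,0,0,0,0,0],[0,8,0,0,0,0,0],[0,9,0,0,0,0,0],[0,10,0,0,0,0,0],[0,10,0,0,0,0,0]]]'
python3 - <<'E'
from h import *
plan(-127,78,69)
d=get('wrist');boxlid(d,238);save(d,'w2.png')
E
```

```text
time: 2.6
position: [0.3833, -0.3145, 0.0705]
tool_rot: [2.502, 1.897, 0.0]
ft_force: [-0.2, 0.6, -0.0]
grip_width: 0.01
grip_force: 0.0
time: 3.6
position: [0.3914, -0.3168, 0.0694]
tool_rot: [-2.504, -1.896, 0.001]
ft_force: [-4.1, -0.6, 0.5]
grip_width: 0.004
grip_force: 1.7
now lane [-127.4   59.2] z 69.4 t 3.6 F [-4.1 -0.6  0.5]
shift [  0.4 -18.8   0.4] turn [-0.07  0.01 -0.02]
lid [-71.8   9.5] [71.2 73. ] 84.69 [[-111.5, -22.5], [-38.79999923706055, -29.299999237060547], [-32.20000076293945, 41.599998474121094], [-104.9000015258789, 48.400001525878906]] medz 0.0986
```

View pics/w2.png

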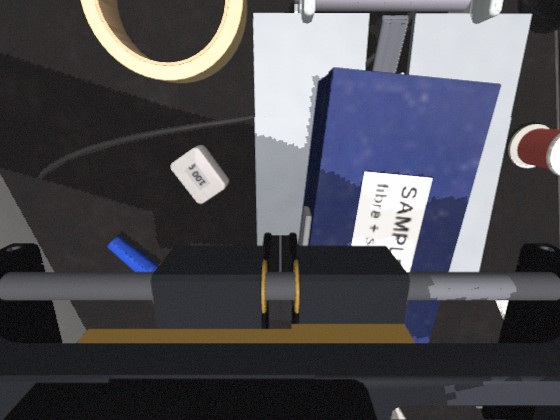

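The finger is touching the box's left side (about 4 N) just behind the clip at (306,230), and the box has begun to turn. I'll continue slowly.

```bash
python3 -m jog '[[[0,1,0,0,0,0,0],[0,2,0,0,0,0,0],[0,3,0,0,0,0,0],[0,4,0,0,0,0,0],[0,5,0,0,0,0,0],[0,6,0,0,0,0,0],[0,7,0,0,0,0,0],[0,8,0,0,0,0,0],[0,8,0,0,0,0,0]]]'
python3 - <<'E'
from h import *
plan(-127,78,69)
d=get('wrist');boxlid(d,238);boxlid(get('top'))
E
```

```text
time: 4.55
position: [0.4001, -0.3188, 0.0696]
tool_rot: [2.503, 1.898, 0.0]
ft_force: [-1.5, -0.5, -0.0]
grip_width: 0.005
grip_force: 0.9
now lane [-126.9   50.3] z 69.6 t 4.55 F [-1.5 -0.5 -0. ]
shift [ -0.1 -27.7   0.5] turn [ 0.02 -0.01  0.02]
lid [-69.8   3.5] [71.  73.2] 87.09 [[-108.0999984741211, -30.100000381469727], [-35.0, -33.900001525878906], [-31.399999618530273, 37.099998474121094], [-104.5, 40.79999923706055]] medz 0.0986
lid [-65.3   1.9] [68.9 63.2] 87.18 [[-98.5999984741211, -30.899999618530273], [-35.400001525878906, -34.0], [-32.0, 34.79999923706055], [-95.19999694824219, 37.900001525878906]] medz 0.1001
```

```bash
python3 -m jog '[[[0,1,0,0,0,0,0],[0,2,0,0,0,0,0],[0,3,0,0,0,0,0],[0,4,0,0,0,0,0],[0,5,0,0,0,0,0],[0,5.5,0,0,0,0,0],[0,5.5,0,0,0,0,0]]]'
python3 - <<'E'
from h import *
plan(-127,78,69)
d=get('wrist');boxlid(d,238);boxlid(get('top'))
E
```

```text
time: 5.35
position: [0.4052, -0.3204, 0.0696]
tool_rot: [2.504, 1.897, 0.0]
ft_force: [-2.5, -1.0, -0.0]
grip_width: 0.005
grip_force: 1.0
now lane [-127.1   44.9] z 69.6 t 5.35 F [-2.5 -1.  -0. ]
shift [  0.1 -33.1   0.6] turn [0.01 0.01 0.01]
lid [-68.8   0. ] [71. 73.] 88.87 [[-106.0, -34.70000076293945], [-33.0, -36.20000076293945], [-31.600000381469727, 34.79999923706055], [-104.5999984741211, 36.29999923706055]] medz 0.0986
lid [-65.   -1.5] [68.2 63.8] 88.74 [[-97.69999694824219, -34.900001525878906], [-33.900001525878906, -36.29999923706055], [-32.400001525878906, 31.899999618530273], [-96.0999984741211, 33.29999923706055]] medz 0.0999
```

The box is nearly square now, at about -1° with its centre within 1 mm. The next step is to retreat, go behind it and use two spread fingers on the rear face.

```bash
python3 -m jog '[[[0,-8,0,0,0,0,0],[0,-15,0,0,0,0,0],[0,-15,-30,0,0,0,10],[0,-15,-60,0,0,0,20],[-10,-10,-80,0,0,0,30],[-35,5,-82,0,0,0,30],[-65,25,-82,0,0,0,30],[-88,45,-82,0,0,0,30],[-88,45,-82,0,0,0,30],[-88,45,-82,0,0,0,30]]]'
python3 - <<'E'
from h import *
plan(-210,-0.5,69)
d=get('wrist');boxlid(d,238);boxlid(get('top')); lanewrist(d,40,200); save(d,'w3.png')
E
```

```text
time: 6.45
position: [0.4244, -0.4168, 0.1512]
tool_rot: [-2.504, -1.897, -0.001]
ft_force: [-0.0, 0.2, -0.5]
grip_width: 0.345
grip_force: 0.0
now lane [-214.7    0.3] z 151.2 t 6.45 F [-0.   0.2 -0.5]
shift [ 4.6  0.8 82.2] turn [-0.01 -0.06 -0.01]
lid [-1.27e+02  1.00e-01] [ 70.2 111. ] 88.82 [[-183.1999969482422, -33.900001525878906], [-72.19999694824219, -36.20000076293945], [-70.80000305175781, 34.0], [-181.6999969482422, 36.29999923706055]] medz 0.0987
lid [-108.2    0.4] [151.4  73.3] 0.08 [[-183.89999389648438, 36.900001525878906], [-183.8000030517578, -36.29999923706055], [-32.5, -36.099998474121094], [-32.599998474121094, 37.099998474121094]] medz 0.1
apron edges (slope, y at mouth) [(array([ 1.14000e-02, -4.34214e+01]), np.int64(27), 27), (array([ 5.2000e-03, -7.5414e+01]), np.int64(4), 27)]
```

View pics/w3.png

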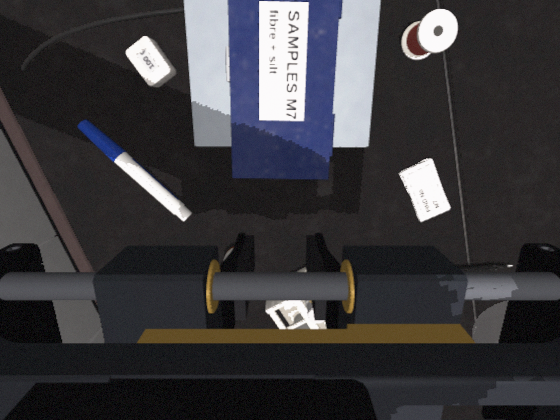

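The box is square behind the gripper, with its rear edge at about row 178 (columns 232 to 328), centred between the fingers. I'll descend and start the rear push.

```bash
python3 -m jog '[[[0,0.5,25,0,0,0,30],[0,0.5,50,0,0,0,30],[0,0.5,72,0,0,0,30],[0,0.5,80,0,0,0,30],[4,0.5,82,0,0,0,30],[8,0.5,82,0,0,0,30],[12,0.5,82,0,0,0,30],[15,0.5,82,0,0,0,30],[17,0.5,82,0,0,0,30],[18,0.5,82,0,0,0,30]]]'
python3 -m jog '[[[1,0,0,0,0,0,30],[2,0,0,0,0,0,30],[3,0,0,0,0,0,30],[4,0,0,0,0,0,30],[5,0,0,0,0,0,30],[6,0,0,0,0,0,30],[7,0,0,0,0,0,30],[8,0,0,0,0,0,30],[9,0,0,0,0,0,30],[10,0,0,0,0,0,30]]]'
python3 - <<'E'
from h import *
plan(-194,-.2,69)
boxlid(get('top'))
E
```

```text
time: 7.55
position: [0.4302, -0.3999, 0.07]
tool_rot: [2.503, 1.897, 0.0]
ft_force: [-0.6, -0.1, -0.1]
grip_width: 0.339
grip_force: 0.0
time: 8.55
position: [0.4326, -0.3904, 0.0696]
tool_rot: [2.504, 1.897, -0.0]
ft_force: [-0.3, -2.5, -0.5]
grip_width: 0.348
grip_force: 1.5
now lane [-187.    -0.5] z 69.6 t 8.55 F [-0.3 -2.5 -0.5]
shift [-7.  -0.3  0.6] turn [0.   0.02 0.02]
lid [-92.    2.5] [ 71.8 134. ] 89.94 [[-159.10000610351562, -33.29999923706055], [-25.100000381469727, -33.400001525878906], [-25.0, 38.29999923706055], [-159.0, 38.5]] medz 0.1003
```

```bash
python3 -m jog '[[[2,0,0,0,0,0,30],[4,0,0,0,0,0,30],[6,0,0,0,0,0,30],[8,0,0,0,0,0,30],[10,0,0,0,0,0,30],[11,0,0,0,0,0,30],[12,0,0,0,0,0,30],[12,0,0,0,0,0,30]]]'
python3 - <<'E'
from h import *
plan(-194,-.2,69)
d=get('top');boxlid(d); w=get('wrist'); boxlid(w,225)
im=d['image'].astype(int); v,u=np.mgrid[0:420,0:560]
m=(u>230)&(u<345)&(v>200)&(v<280)&(im[...,2]>im[...,0]+35)&(im.sum(2)<330)
L=lane(onplane(d,np.c_[u[m],v[m]],.1))
for x in range(-150,-15,15):
    k=abs(L[:,0]-x)<6; print(x,L[k,1].min().round(1),L[k,1].max().round(1),end='; ')
E
```

```text
time: 9.4
position: [0.4359, -0.3787, 0.0696]
tool_rot: [-2.504, -1.898, -0.0]
ft_force: [-0.2, -2.8, 0.5]
grip_width: 0.343
grip_force: 1.5
now lane [-174.9   -0.4] z 69.6 t 9.4 F [-0.2 -2.8  0.5]
shift [-19.1  -0.2   0.6] turn [-0.   -0.    0.02]
lid [-79.7   2.3] [134.1  72.2] 0.68 [[-147.1999969482422, 37.599998474121094], [-146.3000030517578, -34.599998474121094], [-12.300000190734863, -33.0], [-13.100000381469727, 39.20000076293945]] medz 0.1003
lid [-101.6    0.8] [89.  69.3] 0.01 [[-146.10000610351562, 35.5], [-146.10000610351562, -33.79999923706055], [-57.099998474121094, -33.79999923706055], [-57.099998474121094, 35.5]] medz 0.0988
-150 -18.7 11.6; -135 -32.4 36.6; -120 -31.8 35.5; -105 -29.8 36.9; -90 -29.9 35.6; -75 -29.5 37.0; -60 -32.4 37.6; -45 -31.8 37.2; -30 -32.0 36.9;
```

```bash
python3 -m jog '[[[2,0,0,0,0,0,30],[4,0,0,0,0,0,30],[6,0,0,0,0,0,30],[8,0,0,0,0,0,30],[10,0,0,0,0,0,30],[12,0,0,0,0,0,30],[14,0,0,0,0,0,30],[16,0,0,0,0,0,30],[18,0,0,0,0,0,30],[20,0,0,0,0,0,30]]]'
python3 - <<'E'
from h import *
plan(-194,-.2,69)
boxlid(get('top')); boxlid(get('wrist'),225)
E
```

```text
time: 10.5
position: [0.4413, -0.3594, 0.0696]
tool_rot: [2.504, 1.897, -0.0]
ft_force: [-1.5, -3.3, 0.7]
grip_width: 0.349
grip_force: 1.8
now lane [-154.9   -0.4] z 69.6 t 10.5 F [-1.5 -3.3  0.7]
shift [-39.1  -0.3   0.6] turn [0.   0.01 0.02]
lid [-59.3   2.1] [133.1  73. ] 0.32 [[-126.0999984741211, 38.20000076293945], [-125.69999694824219, -34.79999923706055], [7.400000095367432, -34.0], [7.0, 38.900001525878906]] medz 0.1002
lid [-81.1   0.8] [89.  69.4] 0.03 [[-125.5999984741211, 35.5], [-125.5999984741211, -33.900001525878906], [-36.599998474121094, -33.79999923706055], [-36.599998474121094, 35.5]] medz 0.0988
```

```bash
for k in 1 2; do :; done; python3 -m jog '[[[2,0,0,0,0,0,30],[4.5,0,0,0,0,0,30],[7,0,0,0,0,0,30],[9.5,0,0,0,0,0,30],[12,0,0,0,0,0,30],[14.5,0,0,0,0,0,30],[17,0,0,0,0,0,30],[19.5,0,0,0,0,0,30],[22,0,0,0,0,0,30],[24,0,0,0,0,0,30]]]'
python3 -m jog '[[[2,0,0,0,0,0,30],[4.5,0,0,0,0,0,30],[7,0,0,0,0,0,30],[9.5,0,0,0,0,0,30],[12,0,0,0,0,0,30],[14.5,0,0,0,0,0,30],[17,0,0,0,0,0,30],[19.5,0,0,0,0,0,30],[22,0,0,0,0,0,30],[24,0,0,0,0,0,30]]]'
python3 - <<'E'
from h import *
plan(-194,-.2,69)
boxlid(get('top')); boxlid(get('wrist'),225)
E
```

```text
time: 11.6
position: [0.4478, -0.3362, 0.0696]
tool_rot: [2.504, 1.898, -0.0]
ft_force: [-0.8, -3.8, 1.2]
grip_width: 0.344
grip_force: 1.9
time: 12.6
position: [0.4543, -0.3131, 0.0696]
tool_rot: [2.504, 1.898, -0.0]
ft_force: [-1.3, -3.9, 1.5]
grip_width: 0.345
grip_force: 2.0
now lane [-106.8   -0.4] z 69.6 t 12.6 F [-1.3 -3.9  1.5]
shift [-87.2  -0.3   0.6] turn [-0.    0.01  0.02]
lid [-7.   1.8] [124.1  71.8] 0.06 [[-69.0999984741211, 37.599998474121094], [-69.0, -34.20000076293945], [55.0, -34.099998474121094], [55.0, 37.79999923706055]] medz 0.1002
lid [-33.1   0.8] [89.  69.3] 0.03 [[-77.5999984741211, 35.5], [-77.5999984741211, -33.900001525878906], [11.399999618530273, -33.79999923706055], [11.399999618530273, 35.5]] medz 0.0988
```

```bash
python3 -m jog '[[[2,0,0,0,0,0,30],[4.5,0,0,0,0,0,30],[7,0,0,0,0,0,30],[9.5,0,0,0,0,0,30],[12,0,0,0,0,0,30],[14.5,0,0,0,0,0,30],[17,0,0,0,0,0,30],[19.5,0,0,0,0,0,30],[22,0,0,0,0,0,30],[24,0,0,0,0,0,30]]]'
python3 -m jog '[[[2,0,0,0,0,0,30],[4.5,0,0,0,0,0,30],[7,0,0,0,0,0,30],[9.5,0,0,0,0,0,30],[12,0,0,0,0,0,30],[14.5,0,0,0,0,0,30],[17,0,0,0,0,0,30],[19.5,0,0,0,0,0,30],[22,0,0,0,0,0,30],[24,0,0,0,0,0,30]]]'
python3 -m jog '[[[2,0,0,0,0,0,30],[4,0,0,0,0,0,30],[6,0,0,0,0,0,30],[8,0,0,0,0,0,30],[10,0,0,0,0,0,30],[12,0,0,0,0,0,30],[14,0,0,0,0,0,30],[16,0,0,0,0,0,30],[18,0,0,0,0,0,30],[20,0,0,0,0,0,30]]]'
python3 - <<'E'
from h import *
plan(-194,-.2,69)
boxlid(get('top')); w=get('wrist'); boxlid(w,225)
E
```

```text
time: 13.7
position: [0.4609, -0.2905, 0.0699]
tool_rot: [2.503, 1.897, -0.0]
ft_force: [-2.2, -5.6, 4.3]
grip_width: 0.343
grip_force: 2.8
time: 14.7
position: [0.4674, -0.2668, 0.0696]
tool_rot: [2.504, 1.898, 0.0]
ft_force: [-0.8, -4.9, 3.1]
grip_width: 0.339
grip_force: 2.1
time: 15.7
position: [0.4725, -0.2474, 0.0693]
tool_rot: [-2.503, -1.897, 0.0]
ft_force: [0.0, -2.5, 1.5]
grip_width: 0.341
grip_force: 1.1
now lane [-38.6  -0.1] z 69.3 t 15.7 F [ 0.  -2.5  1.5]
shift [-155.4    0.     0.3] turn [-0.03 -0.02  0.02]
lid [70.6  1.1] [ 72.6 106.4] 88.87 [[16.700000762939453, -34.099998474121094], [123.0999984741211, -36.20000076293945], [124.5999984741211, 36.29999923706055], [18.100000381469727, 38.400001525878906]] medz 0.1001
lid [35.2  0.7] [88.9 69.4] 0.04 [[-9.300000190734863, 35.400001525878906], [-9.199999809265137, -34.0], [79.5999984741211, -33.900001525878906], [79.5999984741211, 35.400001525878906]] medz 0.0986
```

```bash
python3 -m jog '[[[2,0,0,0,0,0,30],[4,0,0,0,0,0,30],[6,0,0,0,0,0,30],[8,0,0,0,0,0,30],[10,0,0,0,0,0,30],[12,0,0,0,0,0,30],[14,0,0,0,0,0,30],[16,0,0,0,0,0,30],[18,0,0,0,0,0,30],[20,0,0,0,0,0,30]]]'
python3 -m jog '[[[1,0,0,0,0,0,30],[2,0,0,0,0,0,30],[3,0,0,0,0,0,30],[4,0,0,0,0,0,30],[5,0,0,0,0,0,30],[5.7,0,0,0,0,0,30],[6.3,0,0,0,0,0,30],[6.8,0,0,0,0,0,30],[7,0,0,0,0,0,30],[7,0,0,0,0,0,30]]]'
python3 - <<'E'
from h import *
plan(-194,-.2,69)
boxlid(get('top')); w=get('wrist'); boxlid(w,225)
E
```

```text
time: 16.8
position: [0.478, -0.2285, 0.0695]
tool_rot: [-2.504, -1.897, 0.0]
ft_force: [-0.0, -1.3, -0.8]
grip_width: 0.348
grip_force: 0.6
time: 17.8
position: [0.48, -0.2218, 0.0696]
tool_rot: [-2.504, -1.898, -0.0]
ft_force: [-0.6, -0.8, -0.2]
grip_width: 0.347
grip_force: 0.3
now lane [-11.9  -0.4] z 69.6 t 17.8 F [-0.6 -0.8 -0.2]
shift [-182.1   -0.3    0.5] turn [-0.   -0.    0.02]
lid [100.6   1.3] [71. 99.] 88.97 [[50.5, -33.29999923706055], [149.39999389648438, -35.099998474121094], [150.6999969482422, 35.900001525878906], [51.79999923706055, 37.70000076293945]] medz 0.0997
lid [61.3  0.5] [89.  69.2] 0.01 [[16.799999237060547, 35.099998474121094], [16.799999237060547, -34.099998474121094], [105.80000305175781, -34.099998474121094], [105.80000305175781, 35.099998474121094]] medz 0.0985
```

```bash
python3 -m jog '[[[0.5,0,0,0,0,0,30],[1,0,0,0,0,0,30],[1.5,0,0,0,0,0,30],[1.8,0,0,0,0,0,30],[2,0,0,0,0,0,30],[2,0,0,0,0,0,30]]]'
python3 -m jog '[[[0.4,0,0,0,0,0,30],[0.8,0,0,0,0,0,30],[1,0,0,0,0,0,30],[1,0,0,0,0,0,30]]]'
python3 -c "
from h import *
plan(-194,-.2,69)
boxlid(get('top')); boxlid(get('wrist'),225)"
```

```text
time: 18.5
position: [0.4805, -0.2199, 0.0695]
tool_rot: [-2.504, -1.898, 0.0]
ft_force: [-0.5, -0.6, 0.2]
grip_width: 0.343
grip_force: 0.5
time: 18.9
position: [0.4806, -0.2195, 0.0696]
tool_rot: [2.504, 1.897, -0.001]
ft_force: [-1.6, -2.9, -1.5]
grip_width: 0.342
grip_force: 1.4
now lane [-9.6 -0.4] z 69.6 t 18.9 F [-1.6 -2.9 -1.5]
shift [-184.4   -0.2    0.7] turn [ 0.01  0.04 -0.01]
lid [103.5   1.7] [70.8 97.5] 89.83 [[54.70000076293945, -33.599998474121094], [152.1999969482422, -33.900001525878906], [152.39999389648438, 37.0], [54.900001525878906, 37.20000076293945]] medz 0.0996
lid [63.7  0.5] [69.1 89. ] 89.98 [[19.200000762939453, -34.0], [108.19999694824219, -34.0], [108.19999694824219, 35.0], [19.299999237060547, 35.099998474121094]] medz 0.0983
```

```bash
python3 -m jog '[[[0.3,0,0,0,0,0,30],[0.6,0,0,0,0,0,30],[0.9,0,0,0,0,0,30],[1,0,0,0,0,0,30],[1,0,0,0,0,0,30]]]'
python3 -c "
from h import *
plan(-194,-.2,69)
boxlid(get('top'))"
```

```text
time: 19.5
position: [0.4805, -0.2194, 0.0696]
tool_rot: [2.504, 1.896, -0.002]
ft_force: [-1.6, -5.7, -0.9]
grip_width: 0.341
grip_force: 2.9
now lane [-9.5 -0.3] z 69.6 t 19.5 F [-1.6 -5.7 -0.9]
shift [-184.5   -0.     0.9] turn [ 0.    0.1  -0.04]
lid [103.9   0.5] [72.9 97. ] 89.26 [[55.0, -35.29999923706055], [152.0, -36.599998474121094], [152.89999389648438, 36.29999923706055], [55.900001525878906, 37.599998474121094]] medz 0.0997
```

The TCP has stalled while the force climbs, so the box is against the buffers. I'll back off, rise and look.

```bash
python3 -m jog '[[[-1,0,0,0,0,0,30],[-3,0,0,0,0,0,30],[-8,0,0,0,0,0,30],[-20,0,0,0,0,0,30],[-40,0,0,0,0,0,30],[-60,0,-20,0,0,0,30],[-75,0,-50,0,0,0,30],[-85,0,-80,0,0,0,30],[-85,0,-80,0,0,0,30],[-85,0,-80,0,0,0,30]]]'
python3 - <<'E'
from h import *
boxlid(get('top')); w=get('wrist'); save(w,'w4.png'); boxlid(w,225)
P=cloud(w); L=lane(P)
for x in (-25,-18,-13,-9,-6,-3,-1):
    k=(abs(L[...,0]-x)<1.2)&(abs(L[...,1])<4)&(P[...,2]<.07); print(x,k.sum(),(np.median(P[k][:,2])*1000).round(1) if k.any() else '')
E
```

```text
time: 20.55
position: [0.4581, -0.3005, 0.15]
tool_rot: [2.504, 1.896, 0.001]
ft_force: [0.3, 0.0, -1.0]
grip_width: 0.339
grip_force: 0.0
lid [77.1  1.1] [ 72.3 151.8] 88.29 [[0.10000000149011612, -32.70000076293945], [151.8000030517578, -37.29999923706055], [154.0, 35.0], [2.299999952316284, 39.5]] medz 0.0998
lid [25.6 -0.1] [67.9 46.6] 90.0 [[2.299999952316284, -34.099998474121094], [48.79999923706055, -34.099998474121094], [48.79999923706055, 33.79999923706055], [2.299999952316284, 33.79999923706055]] medz 0.098
-25 29 39.6
-18 30 43.1
-13 30 45.5
-9 30 47.8
-6 30 49.2
-3 31 49.0
-1 20 49.0
```

View pics/w4.png

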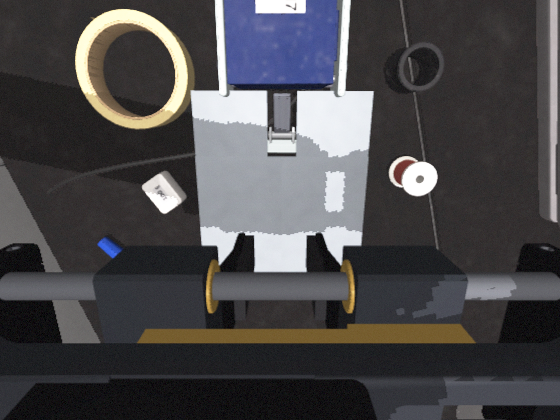

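The box stands between the rails with its rear edge at row 85 and the catch at (282,110) behind it. Before handing in, I'll compare the catch height with the deck.

```bash
python3 - <<'E'
from h import *
for nm in('wrist','scene'):
    w=get(nm); P=cloud(w); L=lane(P)
    for x in (-12,-7,-4,-2):
        f=lambda y,b:(lambda k:(k.sum(),(np.median(P[k][:,2])*1000).round(1) if k.any() else None))((abs(L[...,0]-x)<1.2)&(abs(L[...,1]-y)<b)&(P[...,2]<.075))
        print(nm,x,'catch',f(0,5),'deck',f(25,8),f(-25,8))
print(ctrl.get_state()['ft_force'])
E
```

```text
wrist -12 catch (np.int64(35), np.float64(45.8)) deck (np.int64(57), np.float64(43.6)) (np.int64(57), np.float64(43.6))
wrist -7 catch (np.int64(39), np.float64(48.7)) deck (np.int64(57), np.float64(43.7)) (np.int64(60), np.float64(43.6))
wrist -4 catch (np.int64(39), np.float64(49.5)) deck (np.int64(71), np.float64(43.6)) (np.int64(68), np.float64(43.7))
wrist -2 catch (np.int64(40), np.float64(49.3)) deck (np.int64(59), np.float64(43.5)) (np.int64(60), np.float64(43.8))
scene -12 catch (np.int64(2), np.float64(44.8)) deck (np.int64(4), np.float64(44.0)) (np.int64(1), np.float64(43.1))
scene -7 catch (np.int64(0), None) deck (np.int64(2), np.float64(44.1)) (np.int64(1), np.float64(45.1))
scene -4 catch (np.int64(3), np.float64(49.1)) deck (np.int64(4), np.float64(48.6)) (np.int64(4), np.float64(51.6))
scene -2 catch (np.int64(3), np.float64(65.8)) deck (np.int64(10), np.float64(55.2)) (np.int64(6), np.float64(61.0))
[ 0.12498257  0.6971363  -1.25929849]
```

The nose stands 5.8 mm above the deck, so the catch is up. Handing in.

```bash
python3 -c "
from bench import ctrl
print(ctrl.close_job())"
```

```text
the job is handed in; nothing more can be done
None
```

The sample box is against the buffers, square between the rails, with the catch up behind it (nose measured 5.8 mm above the deck), the arm is clear, and the job was handed in at about 21 s; no verdict came back.

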